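Wedge the switch panel up to the height gauge

ROBOT

A 6-joint arm with a two-finger parallel gripper is mounted at the origin on the work surface. World frame = base frame: x ahead of the robot, y to its left, z up, the work surface at z = 0. Lengths are in m, angles in rad, forces in N, time in s.
With the tool pointing down it reaches from about 0.35 to 0.975 m from the base axis. Payload 17.4 kg.
Tool frame: the origin (TCP) lies on the centre line of the jaws, within the pads' length; the fingertips stand 14 mm ahead of it and the grasp point (between the pads) lies 5 mm behind it; z points along the fingers, y is the direction in which the jaws open and shut (so a half turn about z gives the same grasp; the last joint's range is limited). The gripper opens to 85 mm and grips with 20 to 120 N. Pads are 22 mm wide; open, the fingers measure 114 mm over their backs; the gripper's body (76 mm by 85 mm) begins 54 mm behind the grasp point. The pads swing forward as they close: fully open they stand 13 mm farther back than shut.
Start: joints at [1.092, 0.116, 1.442, -0, 1.584, -0.038], TCP at [0.288, 0.61, 0.245] pointing down, gripper open.
Joint ranges: [-2.83, 2.83], [-0.83, 2.19], [0.07, 2.5], [-1.14, 4.28], [0.01, 3], [-2.97, 2.97]. Speed limits (rad/s): [1.89, 1.89, 2.22, 3.14, 3.14, 3.14].

INTERFACE

Orientations are given as a unit quaternion [w, x, y, z].
In Python, from rig import robot gives the robot as it stands.
- The arm moves only by the tool servo_tool, never from a script. Its argument "steps" is a list of rows, each an object with "gripper": the finger opening in m, from 0 to 0.0854; "delta_pos": the shift along the tool's x, y, z in m, a list of three; "yaw": the turn about the tool's z in rad. In form: [{"gripper": gripper, "delta_pos": [x, y, z], "yaw": yaw}, ...]. A call has 1 to 8 rows; each row is the pose to reach, as a shift and turn from the pose measured when the call began, along the tool's axes at that moment; what a row does not reach only later rows make up. A row lasts 1/10 s, in which the tool goes at most 50 mm and 8.59 degrees, less where a joint would pass 70% of its speed; a pose out of reach is approached as far as the arm can. A call with a gripper value outside its range is refused whole. The fingers move at their own pace and stop on an object; "force" is the grip in N (left out, the last holds). Time passes only in rows, so rows that repeat a pose let the fingers close. It gives the time, the measured TCP pose, the force and the opening at its end, in the units of the state.
- robot.state(): the state, without advancing time (a new reading comes with each control period).
- robot.camera(name): name is "scene" or "side" or "wrist"; returns a dict with "image" (384x512x3 uint8, red, green, blue), "intrinsics" (3x3 intrinsics, pixels), "cam_to_world" (4x4, takes a point from camera to world coordinates). Camera axes: x right, y up, looking along -z (the intrinsics and any distortion apply to the point x, -y, -z); pixel columns grow to the right and rows downward; lengths in m; the calibration is good to about 2 mm. A picture is of the moment at which its call begins. There is no depth.
- robot.hand_in(): hands the job in, once; it reports no verdict.
Trained networks look in a picture, given as the dict that the camera call returned (one of the last four; its "shot" number tells which), for a name from the list of things; names that differ only in an ending like _2 or _b are one class to them, and where a whole thing is asked for, a point or a joint stands for the part that bears it (a point fixed in the world has none). Each returns a list of dicts, best first, with "confidence" (0 to 1); they miss things now and then, are a little off and sometimes report something else, mostly with a low value. They report only what shows in the picture. A call takes as long as a camera call.
- robot.masks_of(name, picture): "mask" (384x512 bool, what is visible of it) and "at" ([column, row] in pixels, amid what is visible of it).
The state is a dict: "t": time; "joints": joint angles; "dq": joint speeds; "joint_torque": joint torques, N m; "tcp_pos": TCP position; "eef_rot": TCP orientation; "ft_force": force on the tool from outside, world axes, zero at the start; "ft_torque": the same for the moment, N m; "opening": finger opening in m.
Only numpy, scipy, OpenCV 4.12 (cv2) and the standard library are available. Lean on these libraries where they do the work, as an engineer would, in place of code of your own. Each camera call takes 0.05 s, during which the arm holds its last target.

TASK

Pick up the wooden wedge, set it flat on the table and slide it along, thin end first, under the front edge of the loose switch panel, until the panel has risen against the round gauge bar above it. It must stay lightly but firmly nipped between wedge and bar when you let go. Push gently and stop as soon as the panel is snug, do not lift or press the panel with the gripper, and leave the other things where they are.

Things in the scene. Friction and masses are not known exactly. Their poses are not given: they have to be found in the camera images.
- frame: Holding frame fixed to the table: wooden back batten and two side cheeks round the panel. Origin: on the table (z = 0), straight below the middle of the panel's front edge. x points from there to the back batten (the direction to push the wedge), y left, z up. No part of the frame, gauge or panel lies in front of its front edge between y = -0.09 and 0.09.
- gauge_foot (a point): Point on the table below the middle of the gauge, a 10 mm round steel bar along the frame's y, 30 mm behind the panel's front edge, on two posts 118 mm to each side and 56 to 63 mm high. The bar's height was set by hand and is not measured: its underside is 3 to 10 mm above the panel's top face at the start, so the panel's front edge must rise 4 to 12 mm to meet it.
- panel: Loose plywood panel 170 mm deep (x), 160 wide, 12 thick, with a white switch box on its rear half (top 60 mm above the table); 0.3 to 0.5 kg. Origin at the start: same point and axes as the frame's. It stands on two 10 mm feet near the front corners (y = +-0.066; 120 mm free between them) and on a round bar at its back, about which it tips up. The batten keeps it from sliding away.
- panel_edge (a point): Centre line of the panel's half-round front edge (12 mm diameter, along y), mid-width; 15 mm above the table at the start, with a 9 mm gap below. Moving the wedge under the panel's weight takes 2 to 6 N; once the panel meets the bar it climbs by 1 to 5 N per mm. A push of 12 to 17 N leaves a snug nip. Under 4 N between wedge and panel is loose, over 20 N is forced.
- wedge_heel (a point): Centre of the heel of the loose wooden wedge (90 g), 20 mm above its flat underside: an upright block 30 x 30 mm, 40 mm high, gripped from above across its sides (the wedge's y). x points from heel to thin end. Before it a ramp 100 mm long, 30 mm wide falls evenly (1 in 5) from 24 mm to 4 mm at the thin end. Friction (0.5 to 0.7) holds it: it does not slip back by itself.
- wedge_tip (a point): Middle of the wedge's thin end, 2 mm above its underside, 115 mm ahead of the heel's centre; axes as for the heel. Keep the underside down on the table while pushing: a wedge that the hand carries even 0.5 mm above it drops when released, and the nip goes loose.
- packer_mid (a point): Centre of a plain wooden packing block, 115 x 30 x 24 mm, without taper: not needed. Wedge and packer lie one on each side, in front of the frame, either way round.
- driver: A screwdriver lying on the table, not needed; origin under its middle.
- socket: A white socket box 85 x 85 x 42 mm, not needed; origin under its middle.
- lampholder: A white lamp holder, 76 mm across, 47 mm high, not needed; origin under its middle.
- cover: A flat white cover frame 115 x 80 x 8 mm, not needed; origin under its middle.

How it is judged:
On the way, in this order (a step that is already met when the one before it is completed fails the run):
1. the wedge's thin end, low on the table, is under the panel's front edge (x of wedge_tip in the frame of frame above 0.005 m and y of wedge_tip in the frame of frame between -0.06 and 0.06 m and height (world z) of wedge_tip below 0.012 m), for 0.05 s.
2. the panel is up and pressed between wedge and gauge bar (over 4 N on the wedge) (contact force between panel and wedge above 4 N and height (world z) of panel_edge above 0.0175 m), for 0.2 s.
At the end, for the whole second after the job is handed in: wedge flat on the table (0.1 rad), thin end 5 mm or more past the panel's front edge, within 60 mm of its middle; that edge up 2.5 mm or more, the panel at rest in its frame (8 mm) and nipped under the gauge bar: over 4 N between wedge and panel (all of step 1 and all of step 2 and angle between wedge_heel's own z axis and vertical below 0.1 rad and linear speed of panel below 0.01 m/s and horizontal distance between panel and frame below 0.008 m); the robot touches nothing.
It fails at once if the wedge is forced: more than 20 N between wedge and panel (contact force between panel and wedge above 20 N).
It fails at once if the gripper lifts or presses the panel: more than 4 N (contact force between any of the fingers, the arm and panel above 4 N).
It fails at once if a bystander (packer, screwdriver, socket box, lamp holder, cover frame) is shoved more than 25 mm (distance of any of packer_mid, driver, socket, lampholder, cover from where it was at the start of the episode above 0.025 m).
It also fails if it takes over 72 s, if anything falls off the work surface, if the arm or the gripper's body presses on something with over 40 N, if the wrist force passes 120 N, or if a joint passes its speed limit or range.

## Working session

There is one attempt and no reset: what is moved stays moved. The work goes in short steps, Python scripts to look and compute and a tool call to move; the robot and the scene stay as the last step left them, time stands still between calls to the robot, and variables do not carry over. Pictures are saved under pics/ and viewed, and the job is handed in when it is done.

Besides the shell and the picture viewer there is one more tool, called after "Emit:" as name(argument=value, ...) on one line, values as JSON. servo_tool: Moves the arm, as the interface text tells. Its arguments: {"type":"object","properties":{"steps":{"type":"array"},"force":{"type":"number"}},"required":["steps"]}

```bash
mkdir -p pics; ls; cat > h.py <<'E'
import numpy as np, cv2
from rig import robot
def shot(n,f):
    p=robot.camera(n); cv2.imwrite('pics/'+f+'.png',p['image'][:,:,::-1]); return p
def ray(p,uv):
    K=np.array(p['intrinsics']);T=np.array(p['cam_to_world'])
    x=np.linalg.solve(K,[uv[0],uv[1],1.]);d=T[:3,:3]@np.array([x[0],-x[1],-1.]);return T[:3,3],d
def atz(p,uv,z):
    o,d=ray(p,uv);return o+d*(z-o[2])/d[2]
def proj(p,X):
    K=np.array(p['intrinsics']);T=np.array(p['cam_to_world'])
    c=(np.asarray(X,float)-T[:3,3])@T[:3,:3]; q=K@np.array([c[0],-c[1],-c[2]]);return q[:2]/q[2]
E
python3 - <<'E'
from h import *
np.set_printoptions(precision=4,suppress=True)
for c in ['scene','side','wrist']:
    p=shot(c,c+'0'); print(c,p['cam_to_world'],p['intrinsics'],[k for k in p])
    for n in ['wedge_heel','packer_mid','panel','frame']:
        for m in robot.masks_of(n,p)[:2]: print(n,m['confidence'],m['at'],m['mask'].sum())
s=robot.state();print(s)
E
```

```text
pics
scene [[ 0.6086 -0.6111  0.5061  1.3042]
 [ 0.7933  0.4568 -0.4024 -0.5866]
 [ 0.0147  0.6464  0.7629  1.1925]
 [ 0.      0.      0.      1.    ]] [[479.2534   0.     259.1999]
 [  0.     479.2534 194.3526]
 [  0.       0.       1.    ]] ['image', 'intrinsics', 'cam_to_world', 'shot']
wedge_heel 0.91 [171.6, 215.0] 476
packer_mid 0.81 [292.3, 159.6] 282
panel 0.57 [296.0, 225.3] 2341
frame 0.81 [304.7, 246.0] 1576
side [[-0.9816  0.1082 -0.1575  0.3424]
 [-0.1907 -0.604   0.7738  1.051 ]
 [-0.0114  0.7896  0.6136  0.8876]
 [ 0.      0.      0.      1.    ]] [[445.0358   0.     256.8773]
 [  0.     445.0358 197.7337]
 [  0.       0.       1.    ]] ['image', 'intrinsics', 'cam_to_world', 'shot']
wedge_heel 0.89 [305.6, 170.3] 348
wedge_heel 0.57 [288.8, 143.7] 276
packer_mid 0.95 [280.1, 260.1] 550
packer_mid 0.17 [186.2, 225.4] 1449
panel 0.74 [213.3, 209.5] 1834
panel 0.48 [248.8, 144.3] 447
frame 0.89 [183.5, 225.6] 1355
wrist [[ 0.4266 -0.8702 -0.2463  0.2255]
 [ 0.9044  0.4103  0.1168  0.6401]
 [-0.0006 -0.2726  0.9621  0.3734]
 [ 0.      0.      0.      1.    ]] [[271.7584   0.     252.2754]
 [  0.     271.7584 189.2474]
 [  0.       0.       1.    ]] ['image', 'intrinsics', 'cam_to_world', 'shot']
packer_mid 0.8 [84.9, 368.3] 900
{'t': 0.75, 'joints': array([ 1.0922,  0.116 ,  1.4416, -0.    ,  1.584 , -0.0378]), 'dq': array([ 0.0023, -0.0006, -0.0012, -0.0002,  0.0005,  0.    ]), 'joint_torque': array([  0.0055, -73.161 , -63.2625,   0.0002,   0.0004,  -0.    ]), 'tcp_pos': array([0.288 , 0.6105, 0.2453]), 'eef_rot': array([0.    , 0.2186, 0.9758, 0.    ]), 'ft_force': array([ 0.0225, -0.4741, -0.0624]), 'ft_torque': array([-0.0393,  0.0168,  0.0166]), 'opening': 0.08570085921060831}
```

View pics/scene0.png

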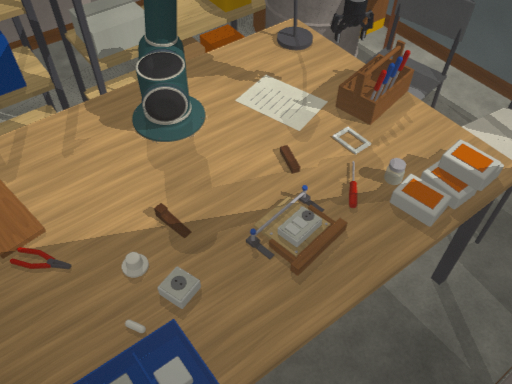

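View pics/side0.png

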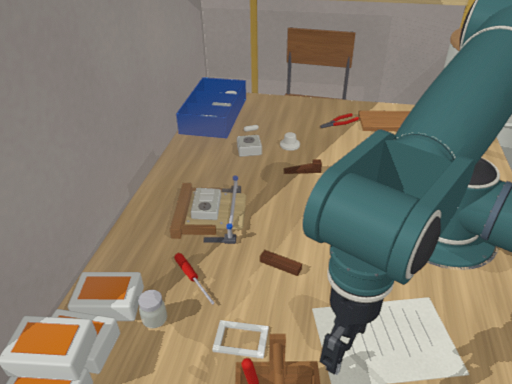

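View pics/wrist0.png

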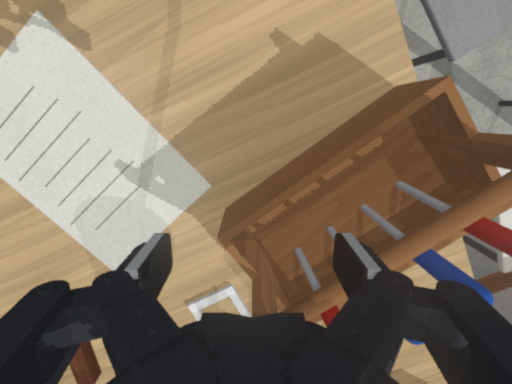

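```bash
python3 - <<'E'
import cv2,numpy as np
a=cv2.imread('pics/scene0.png');b=cv2.imread('pics/side0.png')
f=lambda i,x,y,w,h:cv2.resize(i[y:y+h,x:x+w],(400,300),interpolation=cv2.INTER_CUBIC)
cv2.imwrite('pics/c0.png',np.vstack([np.hstack([f(a,135,190,80,60),f(a,240,175,120,90)]),np.hstack([f(b,270,140,80,60),f(b,160,170,120,90)])]))
E
```

```text
(no output)
```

View pics/c0.png

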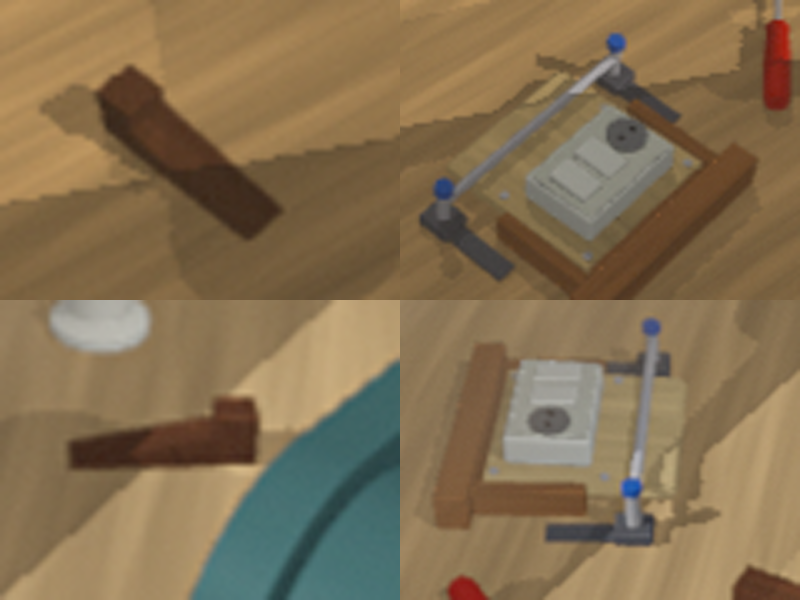

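```bash
python3 - <<'E'
from h import *
np.set_printoptions(precision=4,suppress=True)
A=robot.camera('scene');B=robot.camera('side')
def s(u,v):return (135+u/5,190+v/5)
def sr(u,v):return (240+(u-400)/3.3333,175+v/3.3333)
def d(u,v):return (270+u/5,140+(v-300)/5)
def dr(u,v):return (160+(u-400)/3.3333,170+(v-300)/3.3333)
print('wedge scene heel top',[atz(A,s(*q),.04)[:2] for q in [(130,66),(98,93),(163,88)]])
print('tip',[atz(A,s(*q),.003)[:2] for q in [(283,210),(248,240)]])
print('wedge side heel top',[atz(B,d(*q),.04)[:2] for q in [(215,399),(257,401)]], 'tip',[atz(B,d(*q),.002)[:2] for q in [(68,455)]],'heel bottom',atz(B,d(256,462),0))
print('panel scene',[atz(A,sr(*q),.019)[:2] for q in [(450,165),(567,73)]],'side',[atz(B,dr(*q),.019)[:2] for q in [(685,376),(675,497)]])
print('balls scene/side z .065',[atz(A,sr(*q),.067)[:2] for q in [(444,189),(616,43)]],[atz(B,dr(*q),.067)[:2] for q in [(652,327),(631,488)]])
print('batten side outer bottom',[atz(B,dr(*q),.03)[:2] for q in [(478,345),(437,517)]])
for n in ['packer_mid','wedge_heel','socket','lampholder','driver','cover']:
  for p in (A,B):
    for m in robot.masks_of(n,p)[:1]: print(n,m['confidence'],m['at'],atz(p,m['at'],.015)[:2])
E
```

```text
wedge scene heel top [array([ 0.3862, -0.2438]), array([ 0.3931, -0.2702]), array([ 0.4135, -0.2364])]
tip [array([ 0.511 , -0.2154]), array([ 0.5172, -0.2441])]
wedge side heel top [array([ 0.4088, -0.2634]), array([ 0.3799, -0.266 ])] tip [array([ 0.5065, -0.2326])] heel bottom [ 0.3762 -0.2499  0.    ]
panel scene [array([ 0.6135, -0.0512]), array([0.5933, 0.105 ])] side [array([ 0.6064, -0.0635]), array([0.5781, 0.1094])]
balls scene/side z .065 [array([ 0.6593, -0.0929]), array([0.6218, 0.137 ])] [array([ 0.6392, -0.0721]), array([0.6036, 0.157 ])]
batten side outer bottom [array([ 0.8147, -0.0628]), array([0.7696, 0.1824])]
packer_mid 0.54 [291.3, 157.5] [0.4571 0.2246]
packer_mid 0.66 [280.6, 262.2] [0.4495 0.2168]
wedge_heel 0.86 [171.1, 217.2] [ 0.4335 -0.2395]
wedge_heel 0.68 [307.3, 168.9] [ 0.4248 -0.2409]
socket 0.8 [178.3, 286.7] [ 0.6544 -0.3479]
socket 0.78 [246.5, 145.5] [ 0.6659 -0.3573]
lampholder 0.57 [134.7, 266.7] [ 0.525  -0.4132]
lampholder 0.68 [289.3, 140.3] [ 0.5125 -0.4229]
driver 0.8 [351.5, 191.7] [0.6936 0.2815]
driver 0.89 [188.7, 271.5] [0.683  0.2938]
cover 0.57 [355.4, 139.6] [0.5254 0.4669]
cover 0.62 [241.1, 347.8] [0.4969 0.492 ]
```

```bash
cat >> h.py <<'E'
def tri(a,b):
    M=np.zeros((3,3));v=np.zeros(3);r=[]
    for o,d in (a,b):
        d=d/np.linalg.norm(d);P=np.eye(3)-np.outer(d,d);M+=P;v+=P@o
    X=np.linalg.solve(M,v)
    return X,[np.linalg.norm(np.cross(X-o,d/np.linalg.norm(d))) for o,d in (a,b)]
E
python3 - <<'E'
from h import *
np.set_printoptions(precision=4,suppress=True)
A=robot.camera('scene');B=robot.camera('side')
def s(u,v):return (135+u/5,190+v/5)
def sr(u,v):return (240+(u-400)/3.3333,175+v/3.3333)
def d(u,v):return (270+u/5,140+(v-300)/5)
def dr(u,v):return (160+(u-400)/3.3333,170+(v-300)/3.3333)
for q,w in [((444,189),(652,327)),((616,43),(631,488)),((450,165),(685,376)),((567,73),(675,497))]: print(tri(ray(A,sr(*q)),ray(B,dr(*w))))
for q,w in [((163,88),(215,399)),((130,66),(257,401)),((248,240),(68,455))]:print(tri(ray(A,s(*q)),ray(B,d(*w))))
E
```

```text
(array([ 0.6472, -0.088 ,  0.053 ]), [np.float64(0.003954126766257263), np.float64(0.003954126766257461)])
(array([0.6104, 0.1447, 0.0536]), [np.float64(0.003220349544950088), np.float64(0.0032203495449500455)])
(array([ 0.6097, -0.0545,  0.0224]), [np.float64(0.005699887660506846), np.float64(0.005699887660507001)])
(array([0.5841, 0.1069, 0.013 ]), [np.float64(0.005543908276342402), np.float64(0.005543908276342373)])
(array([ 0.4131, -0.2408,  0.0497]), [np.float64(0.006763633550099602), np.float64(0.00676363355009964)])
(array([ 0.3844, -0.2472,  0.0473]), [np.float64(0.006402138062986861), np.float64(0.006402138062986842)])
(array([ 0.5093, -0.2421, -0.0059]), [np.float64(0.0018813488794979442), np.float64(0.0018813488794981149)])
```

Emit:
servo_tool(steps=[{"gripper":0.085,"delta_pos":[-0.376,-0.464,0],"yaw":-0.6},{"gripper":0.085,"delta_pos":[-0.376,-0.464,0],"yaw":-0.6},{"gripper":0.085,"delta_pos":[-0.376,-0.464,0],"yaw":-0.6},{"gripper":0.085,"delta_pos":[-0.376,-0.464,0],"yaw":-0.6},{"gripper":0.085,"delta_pos":[-0.376,-0.464,0],"yaw":-0.6},{"gripper":0.085,"delta_pos":[-0.376,-0.464,0],"yaw":-0.6},{"gripper":0.085,"delta_pos":[-0.376,-0.464,0],"yaw":-0.6},{"gripper":0.085,"delta_pos":[-0.376,-0.464,0],"yaw":-0.6}])

```text
t: 2.35
tcp_pos: [0.3829, 0.2208, 0.2455]
eef_rot: [0.0, -0.08, 0.997, 0.0]
ft_force: [1.7, -0.2, -0.2]
opening: 0.0851
```

```bash
cat >> h.py <<'E'
from scipy.spatial.transform import Rotation as Ro
def tool():
    s=robot.state();w,x,y,z=s['eef_rot'];return s,np.array(s['tcp_pos']),Ro.from_quat([x,y,z,w]).as_matrix()
def goto(X,ang):
    s,p,R=tool(); d=R.T@(np.array(X)-p); a=np.arctan2(R[1,0],R[0,0]); dy=(ang-a+np.pi)%(2*np.pi)-np.pi
    print('t',s['t'],'pos',p.round(4),'ang',a.round(4),'tilt',R[:2,2].round(4),'delta',d.round(4),'yaw',round(-dy,4),'j',np.round(s['joints'],3),'F',np.round(s['ft_force'],2))
E
python3 -c "
from h import *
goto([.43,.03,.245],np.pi+.16)"
```

```text
t 2.35 pos [0.3829 0.2208 0.2455] ang -2.9819 tilt [0.0008 0.0003] delta [-0.0162 -0.1958  0.0005] yaw -0.0003 j [ 0.465 -0.411  1.911 -0.     1.64  -1.265] F [ 1.66 -0.25 -0.22]
```

Emit:
servo_tool(steps=[{"gripper":0.085,"delta_pos":[-0.016,-0.196,0],"yaw":0},{"gripper":0.085,"delta_pos":[-0.016,-0.196,0],"yaw":0},{"gripper":0.085,"delta_pos":[-0.016,-0.196,0],"yaw":0},{"gripper":0.085,"delta_pos":[-0.016,-0.196,0],"yaw":0},{"gripper":0.085,"delta_pos":[-0.016,-0.196,0],"yaw":0},{"gripper":0.085,"delta_pos":[-0.016,-0.196,0],"yaw":0}])

```text
t: 2.95
tcp_pos: [0.4299, 0.0288, 0.2456]
eef_rot: [0.0, -0.078, 0.997, 0.0]
ft_force: [0.8, 0.9, -0.4]
opening: 0.0852
```

```bash
python3 - <<'E'
from h import *
p=shot('wrist','w1');np.save('w1.npy',p['cam_to_world'])
goto([.395,-.252,.2],np.pi+.19)
for n in ['panel','frame','gauge_foot','panel_edge']:
    for m in robot.masks_of(n,p)[:1]: print(n,m['confidence'],m['at'])
cv2.imwrite('pics/w1b.png',cv2.resize(p['image'][:260,80:432,::-1],(800,591),interpolation=cv2.INTER_CUBIC))
E
```

```text
t 3.0 pos [0.4298 0.0298 0.2456] ang -2.9828 tilt [0.0008 0.0006] delta [ 0.079  -0.2728  0.0454] yaw -0.0312 j [ 1.000e-02 -4.380e-01  1.930e+00  1.000e-03  1.648e+00 -1.720e+00] F [ 0.32 -0.16 -0.32]
panel 0.89 [229.9, 290.0]
frame 0.79 [302.4, 291.0]
gauge_foot 0.8 [298.2, 292.0]
panel_edge 0.8 [224.4, 290.2]
```

View pics/w1.png

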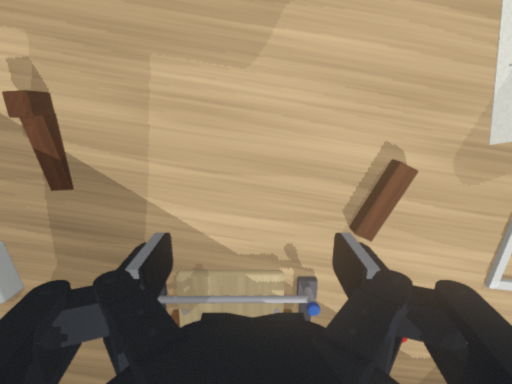

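View pics/w1b.png

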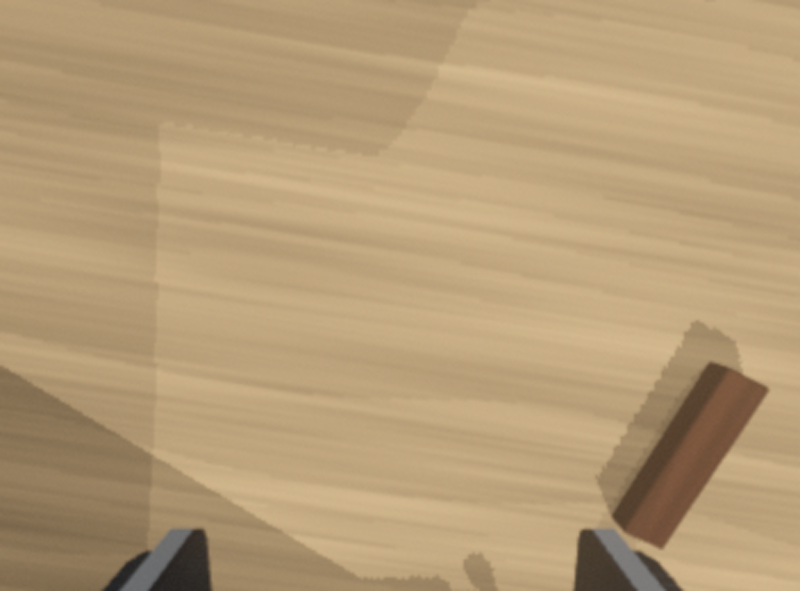

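```bash
python3 - <<'E'
import cv2
a=cv2.imread('pics/w1.png');import numpy as np
f=lambda x,y,w,h:cv2.resize(a[y:y+h,x:x+w],(400,int(400*h/w)),interpolation=cv2.INTER_CUBIC)
cv2.imwrite('pics/w1c.png',np.vstack([np.hstack([f(0,80,120,120)]),]));cv2.imwrite('pics/w1d.png',cv2.resize(a[255:325,165:325],(800,350),interpolation=cv2.INTER_CUBIC))
E
```

```text
(no output)
```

View pics/w1c.png

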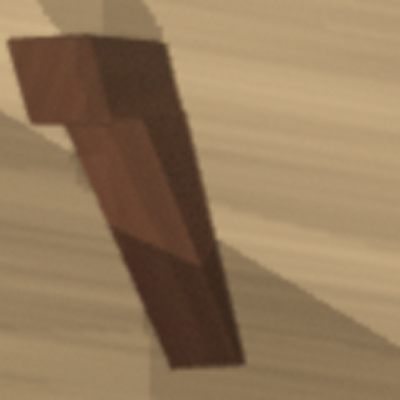

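View pics/w1d.png

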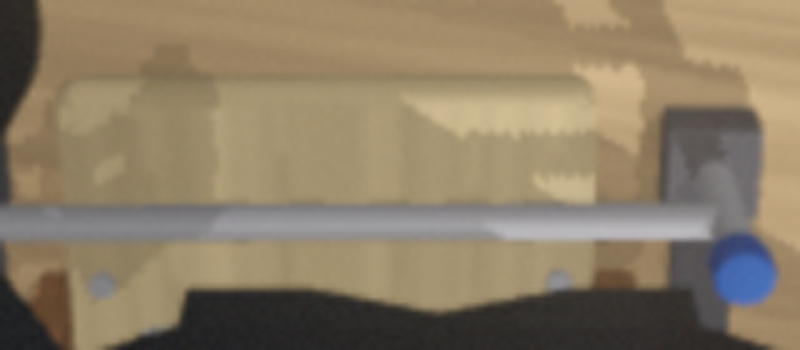

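```bash
python3 - <<'E'
from h import *
np.set_printoptions(precision=4,suppress=True)
p=robot.camera('wrist')
H=np.array([atz(p,q,.04)[:2] for q in [(2.4,92),(29.1,90.5),(32.1,117.2),(9.6,116.9)]]);print(H,H.mean(0))
T=np.array([atz(p,(51.6,190.4),.003)[:2],atz(p,(72.6,188.6),.001)[:2]]);print(T,T.mean(0))
d=T.mean(0)-H.mean(0);print(np.linalg.norm(d),np.arctan2(d[1],d[0]))
E_=np.array([atz(p,q,.015)[:2] for q in [(177,270.4),(284.4,270.4)]]);print(E_,E_.mean(0)); e=E_[1]-E_[0];print(np.linalg.norm(e),np.arctan2(-e[0],e[1]))
# gauge bar centre line row: (165,297+..)
G=np.array([atz(p,q,.033)[:2] for q in [(165,299.2),(305,299.2)]]);print('bar',G)
g=G[1]-G[0];print(np.arctan2(-g[0],g[1]))
P=np.array([atz(p,q,.024)[:2] for q in [(390,160),(417,170),(371,240),(352,235)]]);print(P)
c=np.array(p['cam_to_world'])[:3,3];print(c)
E
```

```text
[[ 0.386  -0.2697]
 [ 0.3793 -0.239 ]
 [ 0.4093 -0.2373]
 [ 0.4133 -0.2637]] [ 0.397  -0.2524]
[[ 0.513  -0.2443]
 [ 0.5062 -0.216 ]] [ 0.5096 -0.2301]
0.11477003462159936 0.19534596296240297
[[ 0.6049 -0.0548]
 [ 0.5789  0.1041]] [0.5919 0.0246]
0.1609933834398446 0.16234093985447468
bar [[ 0.6437 -0.0643]
 [ 0.6104  0.1391]]
0.16243258800889762
[[0.3916 0.2057]
 [0.3987 0.2446]
 [0.5058 0.2132]
 [0.5027 0.1847]]
[0.3614 0.02   0.3736]
```

```bash
python3 -c "
from h import *
goto([.397,-.2524,.12],np.pi+.195)"
```

```text
t 3.25 pos [0.4298 0.0309 0.2456] ang -2.9798 tilt [0.0009 0.0004] delta [ 0.0781 -0.2743  0.1254] yaw -0.0332 j [ 0.012 -0.438  1.93   0.     1.648 -1.72 ] F [0.64 0.26 0.8 ]
```

Emit:
servo_tool(steps=[{"gripper":0.085,"delta_pos":[0.078,-0.274,0.125],"yaw":-0.033},{"gripper":0.085,"delta_pos":[0.078,-0.274,0.125],"yaw":-0.033},{"gripper":0.085,"delta_pos":[0.078,-0.274,0.125],"yaw":-0.033},{"gripper":0.085,"delta_pos":[0.078,-0.274,0.125],"yaw":-0.033},{"gripper":0.085,"delta_pos":[0.078,-0.274,0.125],"yaw":-0.033},{"gripper":0.085,"delta_pos":[0.078,-0.274,0.125],"yaw":-0.033},{"gripper":0.085,"delta_pos":[0.078,-0.274,0.125],"yaw":-0.033},{"gripper":0.085,"delta_pos":[0.078,-0.274,0.125],"yaw":-0.033}])

```text
t: 4.05
tcp_pos: [0.3967, -0.2524, 0.1195]
eef_rot: [-0.0, -0.097, 0.995, 0.001]
ft_force: [0.3, 1.0, 0.8]
opening: 0.0848
```

Emit:
servo_tool(steps=[{"gripper":0.085,"delta_pos":[0,0,0],"yaw":0},{"gripper":0.085,"delta_pos":[0,0,0],"yaw":0}])

```text
t: 4.25
tcp_pos: [0.3974, -0.2512, 0.1203]
eef_rot: [0.0, -0.097, 0.995, 0.001]
ft_force: [0.6, 1.0, 0.4]
opening: 0.0849
```

```bash
python3 -c "
from h import *
p=shot('wrist','w2')
goto([.397,-.2524,.024],np.pi+.195)"
```

```text
t 4.3 pos [ 0.3974 -0.2513  0.1204] ang -2.9462 tilt [0.0004 0.001 ] delta [ 0.0007 -0.0011  0.0964] yaw 0.0004 j [-6.190e-01 -2.840e-01  2.021e+00  1.000e-03  1.405e+00 -2.385e+00] F [-0.41  0.86  0.88]
```

View pics/w2.png

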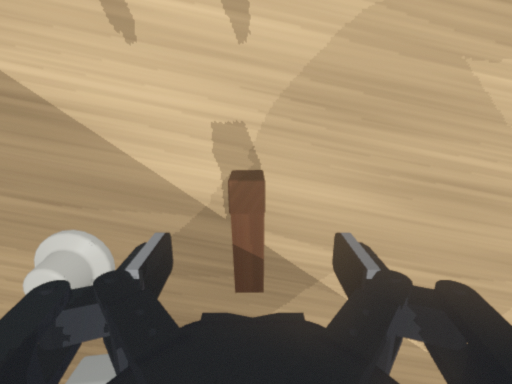

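```bash
python3 - <<'E'
from h import *
p=robot.camera('wrist')
cv2.imwrite('pics/w2c.png',cv2.resize(p['image'][160:300,190:310,::-1],(514,600),interpolation=cv2.INTER_CUBIC))
for q in [(228.5,180.5),(265,180.5),(231,213),(265,213)]: print(atz(p,q,.04).round(4))
for q in [(235,292),(264,292)]: print(atz(p,q,.003).round(4))
goto([.397,-.2524,.024],np.pi+.195)
E
```

```text
[ 0.3841 -0.2729  0.04  ]
[ 0.3785 -0.2447  0.04  ]
[ 0.4107 -0.2663  0.04  ]
[ 0.4053 -0.239   0.04  ]
[ 0.5115 -0.2471  0.003 ]
[ 0.5055 -0.2172  0.003 ]
t 4.35 pos [ 0.3973 -0.2514  0.1203] ang -2.9463 tilt [0.0004 0.001 ] delta [ 0.0006 -0.001   0.0963] yaw 0.0003 j [-6.190e-01 -2.840e-01  2.021e+00  1.000e-03  1.405e+00 -2.385e+00] F [-0.13  0.55  1.26]
```

View pics/w2c.png

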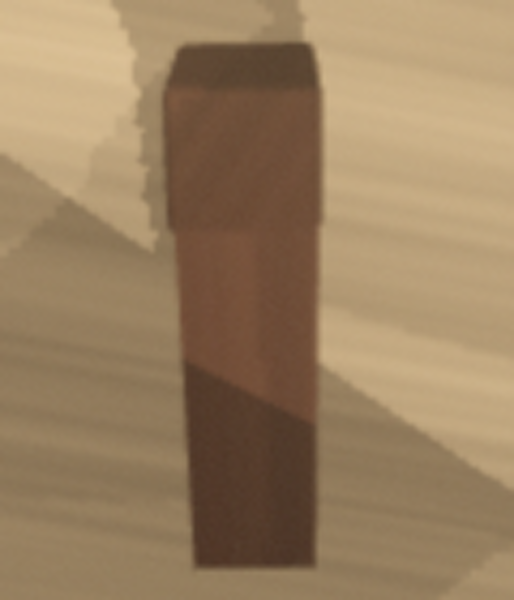

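Emit:
servo_tool(steps=[{"gripper":0.085,"delta_pos":[0.0024,-0.0027,0.04],"yaw":-0.005},{"gripper":0.085,"delta_pos":[0.0024,-0.0027,0.07],"yaw":-0.005},{"gripper":0.085,"delta_pos":[0.0024,-0.0027,0.096],"yaw":-0.005},{"gripper":0.085,"delta_pos":[0.0024,-0.0027,0.096],"yaw":-0.005},{"gripper":0.085,"delta_pos":[0.0024,-0.0027,0.096],"yaw":-0.005}])

```text
t: 4.85
tcp_pos: [0.396, -0.2541, 0.0253]
eef_rot: [0.0, -0.1, 0.995, 0.0]
ft_force: [-0.6, 0.9, 0.2]
opening: 0.0848
```

Emit:
servo_tool(steps=[{"gripper":0.0,"delta_pos":[0,0,0],"yaw":0},{"gripper":0.0,"delta_pos":[0,0,0],"yaw":0},{"gripper":0.0,"delta_pos":[0,0,0],"yaw":0},{"gripper":0.0,"delta_pos":[0,0,0],"yaw":0},{"gripper":0.0,"delta_pos":[0,0,0],"yaw":0},{"gripper":0.0,"delta_pos":[0,0,0],"yaw":0},{"gripper":0.0,"delta_pos":[0,0,0],"yaw":0},{"gripper":0.0,"delta_pos":[0,0,0],"yaw":0}], force=40)

```text
t: 5.65
tcp_pos: [0.3963, -0.2545, 0.0261]
eef_rot: [0.001, -0.1, 0.995, -0.0]
ft_force: [-1.0, 0.6, 6.0]
opening: 0.0292
```

```bash
python3 -c "
from h import *
p=shot('wrist','w3')
goto([.3955,-.2545,.09],np.pi+.2);print(robot.state()['opening'])"
```

```text
t 5.7 pos [ 0.3963 -0.2544  0.0261] ang -2.9406 tilt [0.0016 0.0001] delta [ 0.0007  0.0001 -0.0639] yaw 0.001 j [-6.260e-01 -1.880e-01  2.105e+00  1.000e-03  1.223e+00 -2.398e+00] F [-0.49 -0.01  6.56]
0.029404150788701736
```

View pics/w3.png

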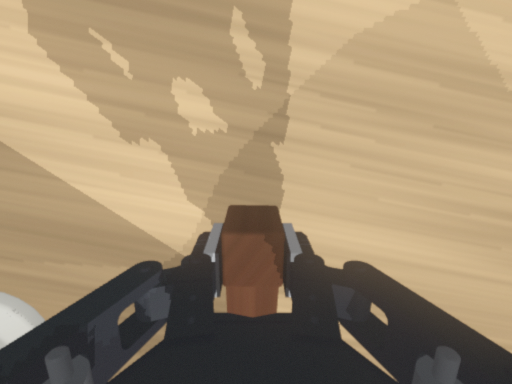

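Emit:
servo_tool(steps=[{"gripper":0.0,"delta_pos":[0,0,-0.03],"yaw":0},{"gripper":0.0,"delta_pos":[0,0,-0.06],"yaw":0},{"gripper":0.0,"delta_pos":[0,0,-0.06],"yaw":0},{"gripper":0.0,"delta_pos":[0,0,-0.06],"yaw":0}])

```text
t: 6.1
tcp_pos: [0.3963, -0.2546, 0.0863]
eef_rot: [0.001, -0.1, 0.995, -0.0]
ft_force: [-0.8, 1.6, -1.2]
opening: 0.0291
```

```bash
python3 -c "
from h import *
p=shot('wrist','w4');q=shot('side','s4')
goto([.466,.004,.086],np.pi+.162);print(robot.state()['opening'])"
```

```text
t 6.2 pos [ 0.3958 -0.2542  0.085 ] ang -2.9407 tilt [0.0004 0.0009] delta [-0.1203  0.239  -0.0007] yaw 0.0389 j [-6.260e-01 -2.530e-01  2.056e+00  1.000e-03  1.339e+00 -2.398e+00] F [-0.41  0.16 -1.14]
0.02918033919294117
```

View pics/w4.png

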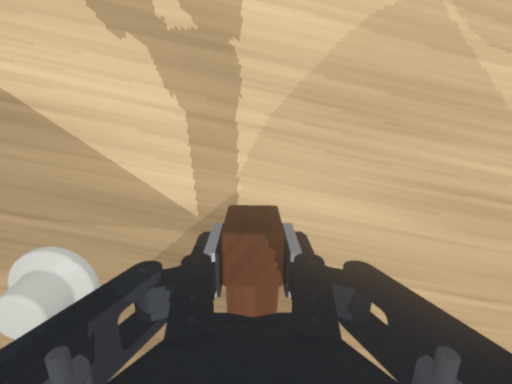

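Wedge is held squarely (heel at ~(252,255) between the pads). Carry it in front of the frame.

Emit:
servo_tool(steps=[{"gripper":0.0,"delta_pos":[-0.02,0.04,0],"yaw":0.039},{"gripper":0.0,"delta_pos":[-0.04,0.08,0],"yaw":0.039},{"gripper":0.0,"delta_pos":[-0.06,0.12,0],"yaw":0.039},{"gripper":0.0,"delta_pos":[-0.08,0.16,0],"yaw":0.039},{"gripper":0.0,"delta_pos":[-0.1,0.2,0],"yaw":0.039},{"gripper":0.0,"delta_pos":[-0.12,0.239,0],"yaw":0.039},{"gripper":0.0,"delta_pos":[-0.12,0.239,0],"yaw":0.039},{"gripper":0.0,"delta_pos":[-0.12,0.239,0],"yaw":0.039}])

```text
t: 7.0
tcp_pos: [0.4652, 0.0047, 0.0841]
eef_rot: [-0.001, -0.082, 0.997, 0.0]
ft_force: [0.6, 0.2, -1.2]
opening: 0.0295
```

```bash
python3 -c "
from h import *
a=shot('scene','a5');b=shot('side','b5')
goto([.466,.004,.0262],np.pi+.162);print(robot.state()['opening'])
f=lambda i,x,y,w,h:cv2.resize(i['image'][y:y+h,x:x+w,::-1],(400,300),interpolation=cv2.INTER_CUBIC)
cv2.imwrite('pics/c5.png',np.hstack([f(a,180,140,200,150),f(b,140,130,200,150)]))
"
```

```text
t 7.1 pos [0.4652 0.0033 0.0845] ang -2.9801 tilt [-0.0009  0.0008] delta [-0.0009  0.0005  0.0583] yaw -0.0005 j [-4.800e-02 -2.650e-01  2.067e+00  1.000e-03  1.341e+00 -1.781e+00] F [ 0.05  0.7  -0.61]
0.029379939981948072
```

View pics/c5.png

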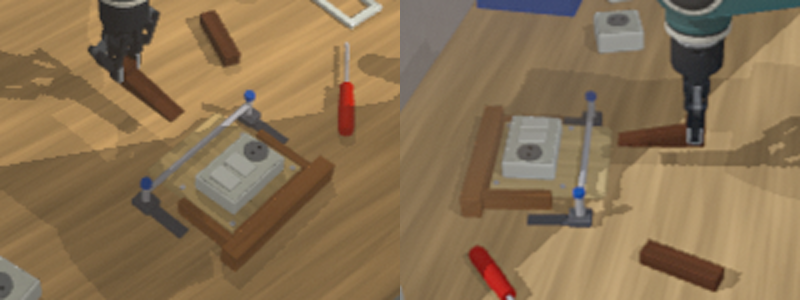

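Emit:
servo_tool(steps=[{"gripper":0.0,"delta_pos":[0,0,0.03],"yaw":0},{"gripper":0.0,"delta_pos":[0,0,0.05],"yaw":0},{"gripper":0.0,"delta_pos":[0,0,0.056],"yaw":0},{"gripper":0.0,"delta_pos":[0,0,0.058],"yaw":0},{"gripper":0.0,"delta_pos":[0,0,0.058],"yaw":0}])

```text
t: 7.6
tcp_pos: [0.4653, 0.0027, 0.0269]
eef_rot: [-0.0, -0.08, 0.997, 0.0]
ft_force: [0.5, -1.2, -1.1]
opening: 0.0294
```

Emit:
servo_tool(steps=[{"gripper":0.04,"delta_pos":[0,0,0],"yaw":0},{"gripper":0.04,"delta_pos":[0,0,0],"yaw":0},{"gripper":0.04,"delta_pos":[0,0,0],"yaw":0},{"gripper":0.04,"delta_pos":[0,0,0],"yaw":0}])

```text
t: 8.0
tcp_pos: [0.4655, 0.0027, 0.0272]
eef_rot: [-0.0, -0.08, 0.997, 0.0]
ft_force: [-0.4, 0.8, -1.4]
opening: 0.0402
```

```bash
python3 - <<'E'
from h import *
np.set_printoptions(precision=4,suppress=True)
a=shot('scene','a6');b=shot('side','b6');p=shot('wrist','w6')
goto([.466,.004,.0262],np.pi+.162);print(robot.state()['opening'])
f=lambda i,x,y,w,h:cv2.resize(i['image'][y:y+h,x:x+w,::-1],(400,300),interpolation=cv2.INTER_CUBIC)
cv2.imwrite('pics/c6.png',np.vstack([np.hstack([f(a,220,150,80,60),f(b,220,165,80,60)]),np.hstack([f(p,180,200,160,120),f(p,0,0,512,384)])]))
E
```

```text
t 8.15 pos [0.4653 0.0027 0.027 ] ang -2.9811 tilt [-0.0005  0.0007] delta [-0.0008  0.0011  0.0008] yaw -0.0015 j [-0.049 -0.201  2.115  0.001  1.228 -1.781] F [-0.53 -0.36  0.94]
0.04007363064292216
```

View pics/c6.png

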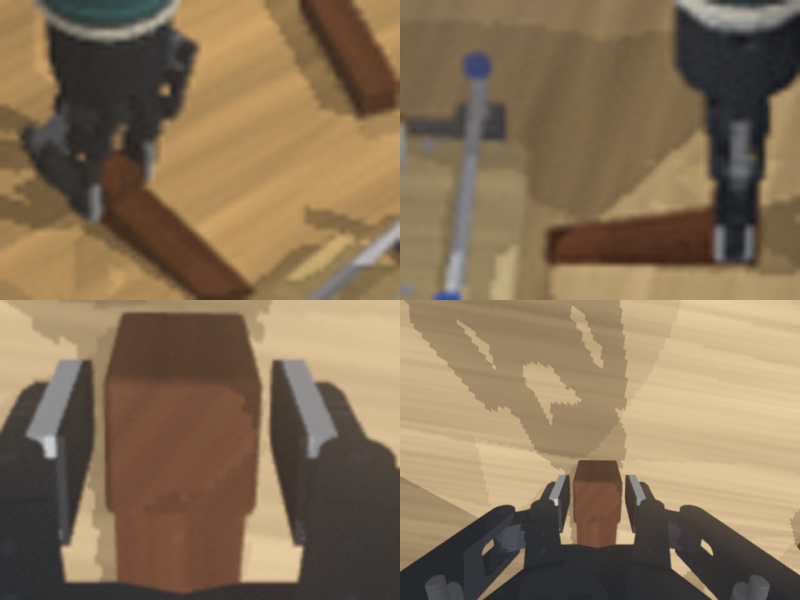

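Emit:
servo_tool(steps=[{"gripper":0.0,"delta_pos":[0,0,0.0005],"yaw":0},{"gripper":0.0,"delta_pos":[0,0,0.0005],"yaw":0},{"gripper":0.0,"delta_pos":[0,0,0.0005],"yaw":0},{"gripper":0.0,"delta_pos":[0,0,0.0005],"yaw":0},{"gripper":0.0,"delta_pos":[0,0,0.0005],"yaw":0}], force=40)

```text
t: 8.65
tcp_pos: [0.4656, 0.0027, 0.0269]
eef_rot: [0.0, -0.08, 0.997, 0.0]
ft_force: [-0.9, 0.4, 4.9]
opening: 0.0295
```

```bash
cat >> h.py <<'E'
O=np.array([.599,.0257]);yf=.162;f=np.array([np.cos(yf),np.sin(yf)]);l=np.array([-f[1],f[0]])
def st():
    s,p,R=tool();F=np.array(s['ft_force'])
    print('t',round(s['t'],2),'TCPx,y in frame',((p[:2]-O)@f).round(4),((p[:2]-O)@l).round(4),'z',p[2].round(4),'push',(-F[:2]@f).round(2),'lat',(F[:2]@l).round(2),'Fz',F[2].round(2),'ang',(np.arctan2(-R[1,0],-R[0,0])-yf).round(4),'tau',np.round(s['ft_torque'],2),'op',round(s['opening'],4))
E
python3 - <<'E'
from h import *
p=shot('wrist','w7');st();st()
E
```

```text
t 8.7 TCPx,y in frame -0.1354 -0.0012 z 0.0268 push 1.78 lat -0.47 Fz 5.33 ang -0.0015 tau [-0.1   0.17 -0.07] op 0.0294
t 8.7 TCPx,y in frame -0.1354 -0.0012 z 0.0268 push 1.78 lat -0.47 Fz 5.33 ang -0.0015 tau [-0.1   0.17 -0.07] op 0.0294
```

Emit:
servo_tool(steps=[{"gripper":0.0,"delta_pos":[-0.006,0,0.0006],"yaw":0},{"gripper":0.0,"delta_pos":[-0.012,0,0.0006],"yaw":0},{"gripper":0.0,"delta_pos":[-0.018,0,0.0006],"yaw":0},{"gripper":0.0,"delta_pos":[-0.024,0,0.0006],"yaw":0},{"gripper":0.0,"delta_pos":[-0.03,0,0.0006],"yaw":0},{"gripper":0.0,"delta_pos":[-0.034,0,0.0006],"yaw":0},{"gripper":0.0,"delta_pos":[-0.038,0,0.0006],"yaw":0},{"gripper":0.0,"delta_pos":[-0.038,0,0.0006],"yaw":0}])

```text
t: 9.5
tcp_pos: [0.5035, 0.0088, 0.0268]
eef_rot: [0.0, -0.08, 0.997, 0.0]
ft_force: [-1.9, -0.6, 8.5]
opening: 0.0293
```

```bash
python3 - <<'E'
from h import *
st()
a=shot('scene','a8');st();b=shot('side','b8');st()
g=lambda i,x,y,w,h:cv2.resize(i['image'][y:y+h,x:x+w,::-1],(400,300),interpolation=cv2.INTER_CUBIC)
cv2.imwrite('pics/c8.png',np.hstack([g(a,230,160,120,90),g(b,180,160,120,90)]))
E
```

```text
t 9.5 TCPx,y in frame -0.0969 -0.0013 z 0.0268 push 1.99 lat -0.24 Fz 8.48 ang -0.0014 tau [-0.06  0.38  0.02] op 0.0293
t 9.55 TCPx,y in frame -0.0969 -0.0013 z 0.0269 push 1.31 lat 0.17 Fz 7.46 ang -0.0014 tau [-0.13  0.21 -0.02] op 0.0294
t 9.6 TCPx,y in frame -0.0969 -0.0013 z 0.0268 push 1.33 lat -0.82 Fz 8.29 ang -0.0014 tau [-0.11  0.13  0.01] op 0.0293
```

View pics/c8.png

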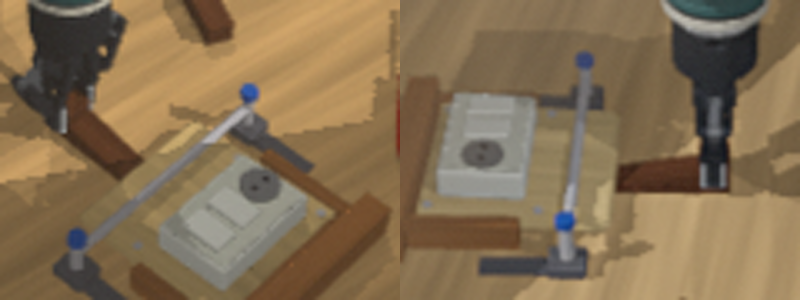

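Emit:
servo_tool(steps=[{"gripper":0.0,"delta_pos":[-0.002,0,0],"yaw":0},{"gripper":0.0,"delta_pos":[-0.004,0,0],"yaw":0},{"gripper":0.0,"delta_pos":[-0.006,0,0],"yaw":0},{"gripper":0.0,"delta_pos":[-0.008,0,0],"yaw":0},{"gripper":0.0,"delta_pos":[-0.01,0,0],"yaw":0},{"gripper":0.0,"delta_pos":[-0.012,0,0],"yaw":0},{"gripper":0.0,"delta_pos":[-0.014,0,0],"yaw":0},{"gripper":0.0,"delta_pos":[-0.016,0,0],"yaw":0}])

```text
t: 10.4
tcp_pos: [0.5191, 0.0113, 0.0269]
eef_rot: [-0.0, -0.08, 0.997, 0.0]
ft_force: [-7.4, -0.8, 8.3]
opening: 0.0294
```

```bash
python3 - <<'E'
from h import *
st()
E
```

```text
t 10.4 TCPx,y in frame -0.0812 -0.0014 z 0.0269 push 7.39 lat 0.41 Fz 8.26 ang -0.0014 tau [-0.23  1.17 -0.03] op 0.0294
```

Emit:
servo_tool(steps=[{"gripper":0.0,"delta_pos":[-0.001,0,-0.0005],"yaw":0},{"gripper":0.0,"delta_pos":[-0.002,0,-0.0005],"yaw":0},{"gripper":0.0,"delta_pos":[-0.003,0,-0.0005],"yaw":0},{"gripper":0.0,"delta_pos":[-0.004,0,-0.0005],"yaw":0}])

```text
t: 10.8
tcp_pos: [0.5229, 0.012, 0.0271]
eef_rot: [-0.0, -0.08, 0.997, 0.0]
ft_force: [-2.0, -1.1, -2.3]
opening: 0.029
```

```bash
python3 - <<'E'
from h import *
st();robot.camera('wrist');st()
E
```

```text
t 10.8 TCPx,y in frame -0.0773 -0.0013 z 0.0271 push 2.13 lat -0.74 Fz -2.32 ang -0.0013 tau [-0.07  0.29 -0.03] op 0.029
t 10.85 TCPx,y in frame -0.0771 -0.0013 z 0.0272 push 0.5 lat -0.26 Fz -2.06 ang -0.0014 tau [-0.06  0.16 -0.03] op 0.0295
```

Emit:
servo_tool(steps=[{"gripper":0.0,"delta_pos":[0,0,0.0003],"yaw":0},{"gripper":0.0,"delta_pos":[-0.001,0,0.0003],"yaw":0},{"gripper":0.0,"delta_pos":[-0.002,0,0.0003],"yaw":0},{"gripper":0.0,"delta_pos":[-0.003,0,0.0003],"yaw":0},{"gripper":0.0,"delta_pos":[-0.004,0,0.0003],"yaw":0}])

```text
t: 11.35
tcp_pos: [0.5271, 0.0126, 0.0268]
eef_rot: [-0.0, -0.08, 0.997, 0.0]
ft_force: [-3.2, -0.8, 0.8]
opening: 0.0298
```

```bash
python3 - <<'E'
from h import *
st();robot.camera('wrist');st()
E
```

```text
t 11.35 TCPx,y in frame -0.0731 -0.0013 z 0.0268 push 3.3 lat -0.23 Fz 0.82 ang -0.0014 tau [-0.12  0.38 -0.01] op 0.0298
t 11.4 TCPx,y in frame -0.0729 -0.0013 z 0.0269 push 1.49 lat 0.07 Fz -0.98 ang -0.0013 tau [-0.04  0.21 -0.02] op 0.0292
```

Emit:
servo_tool(steps=[{"gripper":0.0,"delta_pos":[-0.001,0,0.0003],"yaw":0},{"gripper":0.0,"delta_pos":[-0.002,0,0.0003],"yaw":0},{"gripper":0.0,"delta_pos":[-0.003,0,0.0003],"yaw":0},{"gripper":0.0,"delta_pos":[-0.004,0,0.0003],"yaw":0}])

```text
t: 11.8
tcp_pos: [0.5312, 0.0132, 0.0269]
eef_rot: [-0.0, -0.08, 0.997, 0.0]
ft_force: [-6.0, -0.4, 4.2]
opening: 0.0296
```

```bash
python3 - <<'E'
from h import *
st();robot.camera('wrist');st()
E
```

```text
t 11.8 TCPx,y in frame -0.0689 -0.0014 z 0.0269 push 6.02 lat 0.56 Fz 4.16 ang -0.0014 tau [-0.22  0.86  0.04] op 0.0296
t 11.85 TCPx,y in frame -0.0688 -0.0014 z 0.0269 push 4.6 lat -0.31 Fz 4.97 ang -0.0013 tau [-0.15  0.67 -0.  ] op 0.0294
```

Emit:
servo_tool(steps=[{"gripper":0.0,"delta_pos":[-0.001,0,0],"yaw":0},{"gripper":0.0,"delta_pos":[-0.002,0,0],"yaw":0},{"gripper":0.0,"delta_pos":[-0.003,0,0],"yaw":0},{"gripper":0.0,"delta_pos":[-0.004,0,0],"yaw":0}])

```text
t: 12.25
tcp_pos: [0.5354, 0.0139, 0.0269]
eef_rot: [-0.0, -0.08, 0.997, 0.0]
ft_force: [-3.7, -0.5, 1.3]
opening: 0.0295
```

```bash
python3 - <<'E'
from h import *
st()
a=shot('scene','a9');st();b=shot('side','b9');st()
g=lambda i,x,y,w,h:cv2.resize(i['image'][y:y+h,x:x+w,::-1],(400,300),interpolation=cv2.INTER_CUBIC)
cv2.imwrite('pics/c9.png',np.hstack([g(a,240,175,80,60),g(b,200,170,80,60)]))
E
```

```text
t 12.25 TCPx,y in frame -0.0647 -0.0014 z 0.0269 push 3.68 lat 0.14 Fz 1.3 ang -0.0014 tau [-0.15  0.6  -0.01] op 0.0295
t 12.3 TCPx,y in frame -0.0645 -0.0014 z 0.0269 push 3.47 lat -0.04 Fz 1.24 ang -0.0014 tau [-0.14  0.32 -0.03] op 0.0292
t 12.35 TCPx,y in frame -0.0646 -0.0014 z 0.0268 push 1.27 lat -0.45 Fz 1.24 ang -0.0013 tau [-0.11  0.27 -0.  ] op 0.0294
```

View pics/c9.png

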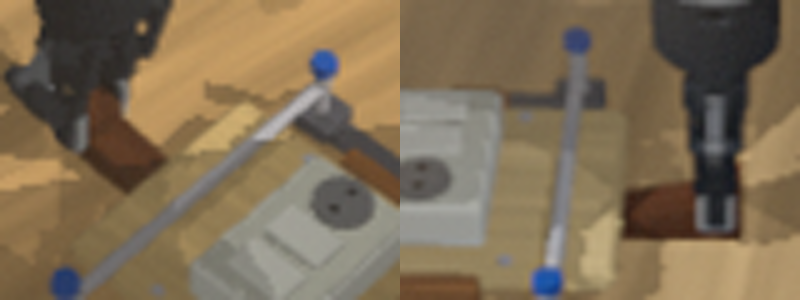

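Emit:
servo_tool(steps=[{"gripper":0.0,"delta_pos":[-0.001,0,0.0002],"yaw":0},{"gripper":0.0,"delta_pos":[-0.002,0,0.0002],"yaw":0},{"gripper":0.0,"delta_pos":[-0.003,0,0.0002],"yaw":0},{"gripper":0.0,"delta_pos":[-0.004,0,0.0002],"yaw":0}])

```text
t: 12.75
tcp_pos: [0.5394, 0.0145, 0.0269]
eef_rot: [-0.0, -0.08, 0.997, 0.0]
ft_force: [-6.1, -1.2, 5.6]
opening: 0.0294
```

Emit:
servo_tool(steps=[{"gripper":0.0,"delta_pos":[-0.001,0,0],"yaw":0},{"gripper":0.0,"delta_pos":[-0.002,0,0],"yaw":0}])

```text
t: 12.95
tcp_pos: [0.5414, 0.0148, 0.0269]
eef_rot: [-0.0, -0.08, 0.997, 0.0]
ft_force: [-4.7, -1.2, 1.6]
opening: 0.0295
```

```bash
python3 - <<'E'
from h import *
st()
E
```

```text
t 12.95 TCPx,y in frame -0.0586 -0.0015 z 0.0269 push 4.83 lat -0.43 Fz 1.62 ang -0.0014 tau [-0.1  0.6  0. ] op 0.0295
```

Emit:
servo_tool(steps=[{"gripper":0.0,"delta_pos":[-0.001,0,0.0002],"yaw":0},{"gripper":0.0,"delta_pos":[-0.002,0,0.0002],"yaw":0},{"gripper":0.0,"delta_pos":[-0.003,0,0.0002],"yaw":0}])

```text
t: 13.25
tcp_pos: [0.5444, 0.0153, 0.0268]
eef_rot: [-0.0, -0.08, 0.997, 0.0]
ft_force: [-5.6, -0.8, 5.7]
opening: 0.0294
```

Emit:
servo_tool(steps=[{"gripper":0.0,"delta_pos":[-0.001,0,0.0001],"yaw":0},{"gripper":0.0,"delta_pos":[-0.002,0,0.0001],"yaw":0},{"gripper":0.0,"delta_pos":[-0.003,0,0.0001],"yaw":0}])

```text
t: 13.55
tcp_pos: [0.5474, 0.0158, 0.0268]
eef_rot: [-0.0, -0.08, 0.997, 0.0]
ft_force: [-5.6, -1.3, 4.2]
opening: 0.0295
```

Emit:
servo_tool(steps=[{"gripper":0.0,"delta_pos":[-0.001,0,0.0001],"yaw":0},{"gripper":0.0,"delta_pos":[-0.002,0,0.0001],"yaw":0}])

```text
t: 13.75
tcp_pos: [0.5494, 0.0161, 0.0269]
eef_rot: [-0.0, -0.08, 0.997, 0.0]
ft_force: [-6.6, -0.9, 4.5]
opening: 0.0298
```

```bash
python3 - <<'E'
from h import *
st()
a=shot('scene','a10');st();b=shot('side','b10');st()
g=lambda i,x,y,w,h:cv2.resize(i['image'][y:y+h,x:x+w,::-1],(400,300),interpolation=cv2.INTER_CUBIC)
cv2.imwrite('pics/c10.png',np.hstack([g(a,240,175,80,60),g(b,200,170,80,60)]))
E
```

```text
t 13.75 TCPx,y in frame -0.0505 -0.0015 z 0.0269 push 6.65 lat 0.13 Fz 4.46 ang -0.0013 tau [-0.16  0.93  0.02] op 0.0298
t 13.8 TCPx,y in frame -0.0504 -0.0015 z 0.0268 push 3.96 lat 0.07 Fz 3.23 ang -0.0013 tau [-0.06  0.61  0.03] op 0.0297
t 13.85 TCPx,y in frame -0.0504 -0.0015 z 0.0268 push 4.6 lat -0.71 Fz 4.46 ang -0.0013 tau [-0.1   0.68 -0.03] op 0.0293
```

View pics/c10.png

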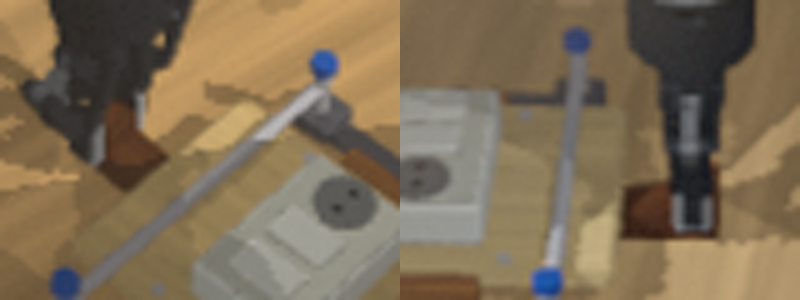

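Emit:
servo_tool(steps=[{"gripper":0.0,"delta_pos":[-0.001,0,0],"yaw":0},{"gripper":0.0,"delta_pos":[-0.002,0,0],"yaw":0}])

```text
t: 14.05
tcp_pos: [0.5502, 0.0162, 0.0268]
eef_rot: [-0.002, -0.08, 0.997, -0.0]
ft_force: [-26.5, -4.2, 18.3]
opening: 0.0293
```

Emit:
servo_tool(steps=[{"gripper":0.0,"delta_pos":[-0.001,0,0.0001],"yaw":0},{"gripper":0.0,"delta_pos":[-0.002,0,0.0001],"yaw":0}])

```text
t: 14.25
tcp_pos: [0.5505, 0.0162, 0.0268]
eef_rot: [-0.005, -0.08, 0.997, -0.0]
ft_force: [-31.4, -5.4, 21.7]
opening: 0.0295
```

Emit:
servo_tool(steps=[{"gripper":0.0,"delta_pos":[-0.001,0,0.0001],"yaw":0},{"gripper":0.0,"delta_pos":[-0.002,0,0.0001],"yaw":0}])

```text
t: 14.45
tcp_pos: [0.5508, 0.0162, 0.0267]
eef_rot: [-0.007, -0.08, 0.997, -0.0]
ft_force: [-36.0, -5.3, 25.6]
opening: 0.0295
```

```bash
python3 - <<'E'
from h import *
st()
E
```

```text
t 14.45 TCPx,y in frame -0.0492 -0.0016 z 0.0267 push 36.41 lat 0.54 Fz 25.58 ang -0.0016 tau [-0.81  5.19 -0.13] op 0.0295
```

Emit:
servo_tool(steps=[{"gripper":0.0,"delta_pos":[0,0,0],"yaw":0}])

```text
t: 14.55
tcp_pos: [0.5506, 0.0161, 0.0268]
eef_rot: [-0.007, -0.08, 0.997, -0.0]
ft_force: [5.0, 0.1, -2.9]
opening: 0.0287
```

```bash
python3 - <<'E'
from h import *
st()
a=shot('scene','a11');st();b=shot('side','b11');st();w=shot('wrist','w11')
g=lambda i,x,y,w,h:cv2.resize(i['image'][y:y+h,x:x+w,::-1],(400,300),interpolation=cv2.INTER_CUBIC)
cv2.imwrite('pics/c11.png',np.vstack([np.hstack([g(a,220,160,120,90),g(b,180,160,120,90)]),np.hstack([g(w,0,0,512,384),g(w,150,180,200,150)])]))
E
```

```text
t 14.55 TCPx,y in frame -0.0493 -0.0016 z 0.0268 push -4.94 lat -0.68 Fz -2.89 ang -0.0019 tau [ 0.07 -0.98 -0.06] op 0.0287
t 14.6 TCPx,y in frame -0.0493 -0.0016 z 0.0268 push 8.77 lat -0.52 Fz 7.19 ang -0.0018 tau [-0.2   0.8  -0.07] op 0.0293
t 14.65 TCPx,y in frame -0.0493 -0.0017 z 0.0268 push 8.14 lat -0.42 Fz 5.49 ang -0.0018 tau [-0.16  0.87 -0.07] op 0.0292
```

View pics/c11.png

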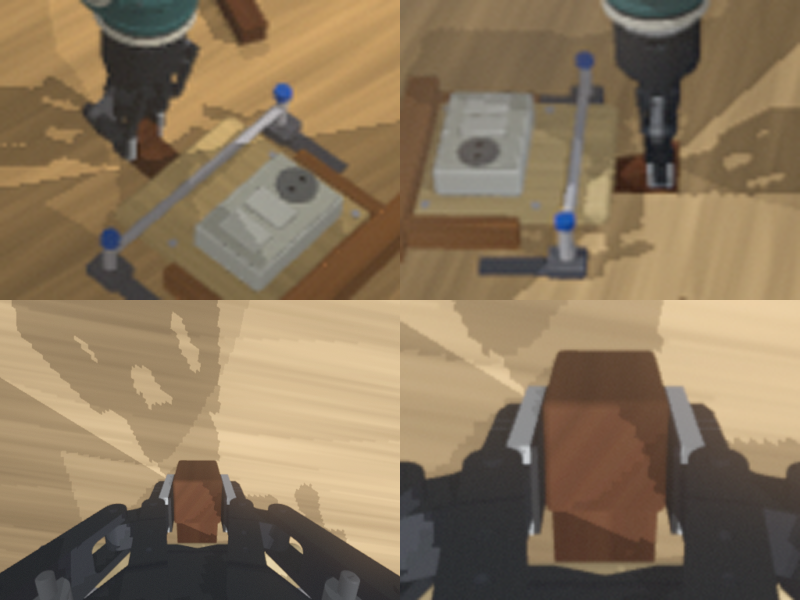

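Emit:
servo_tool(steps=[{"gripper":0.045,"delta_pos":[0,0,0],"yaw":0},{"gripper":0.045,"delta_pos":[0,0,0],"yaw":0},{"gripper":0.045,"delta_pos":[0,0,0],"yaw":0},{"gripper":0.045,"delta_pos":[0,0,0],"yaw":0}])

```text
t: 15.1
tcp_pos: [0.5507, 0.0162, 0.0268]
eef_rot: [-0.007, -0.08, 0.997, -0.0]
ft_force: [-0.0, -1.1, 0.7]
opening: 0.0449
```

```bash
python3 - <<'E'
from h import *
st()
a=shot('scene','a12');st();b=shot('side','b12');st();w=shot('wrist','w12')
g=lambda i,x,y,w,h:cv2.resize(i['image'][y:y+h,x:x+w,::-1],(400,300),interpolation=cv2.INTER_CUBIC)
cv2.imwrite('pics/c12.png',np.vstack([np.hstack([g(a,240,175,80,60),g(b,200,170,80,60)]),np.hstack([g(w,0,0,512,384),g(w,150,180,200,150)])]))
A,B=[cv2.imread(f'pics/a{i}.png').astype(int) for i in (11,12)];C,D=[cv2.imread(f'pics/b{i}.png').astype(int) for i in (11,12)]
print(abs(A-B).max(2)[200:270,255:345].max(),abs(C-D).max(2)[170:240,160:240].max(), abs(C-D).max(2)[170:240,160:240].mean())
E
```

```text
t 15.1 TCPx,y in frame -0.0492 -0.0016 z 0.0268 push 0.22 lat -1.1 Fz 0.67 ang -0.0017 tau [0.   0.   0.06] op 0.0449
t 15.15 TCPx,y in frame -0.0492 -0.0016 z 0.0268 push -0.43 lat 1.07 Fz 0.95 ang -0.0017 tau [ 0.02 -0.06  0.01] op 0.0448
t 15.2 TCPx,y in frame -0.0492 -0.0016 z 0.0268 push -0.37 lat 0.21 Fz -0.41 ang -0.0018 tau [ 0.04  0.01 -0.01] op 0.0451
92 13 1.4725
```

View pics/c12.png

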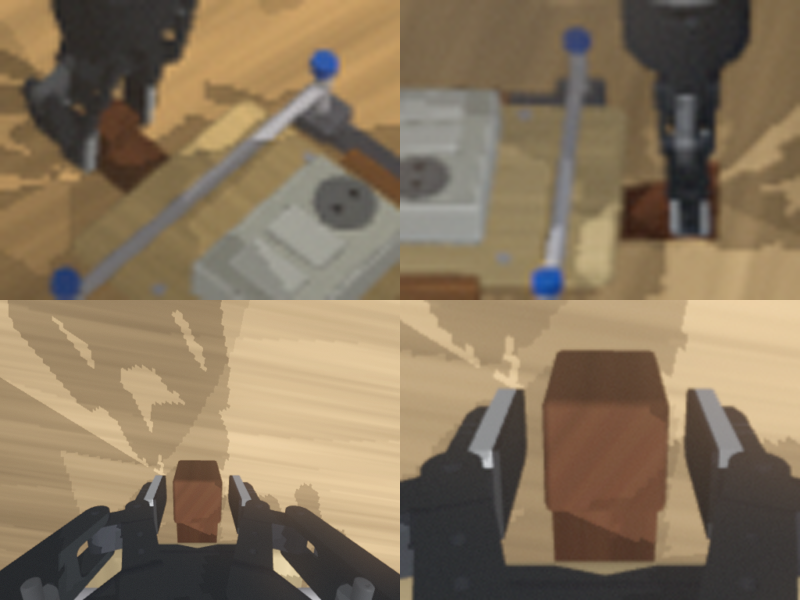

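Emit:
servo_tool(steps=[{"gripper":0.0,"delta_pos":[0,0,-0.0003],"yaw":0},{"gripper":0.0,"delta_pos":[0,0,-0.0003],"yaw":0},{"gripper":0.0,"delta_pos":[0,0,-0.0003],"yaw":0},{"gripper":0.0,"delta_pos":[0,0,-0.0003],"yaw":0},{"gripper":0.0,"delta_pos":[0,0,-0.0003],"yaw":0}], force=40)

```text
t: 15.75
tcp_pos: [0.5507, 0.0161, 0.0272]
eef_rot: [-0.007, -0.08, 0.997, -0.0]
ft_force: [-2.0, -0.8, 4.9]
opening: 0.0293
```

```bash
python3 - <<'E'
from h import *
st();robot.camera('wrist');st()
E
```

```text
t 15.75 TCPx,y in frame -0.0492 -0.0017 z 0.0272 push 2.13 lat -0.46 Fz 4.93 ang -0.0018 tau [-0.19  0.46 -0.15] op 0.0293
t 15.8 TCPx,y in frame -0.0492 -0.0017 z 0.0272 push 3.62 lat 0.17 Fz 5.82 ang -0.0018 tau [-0.22  0.49 -0.17] op 0.0292
```

Emit:
servo_tool(steps=[{"gripper":0.0,"delta_pos":[-0.0003,0,0],"yaw":0},{"gripper":0.0,"delta_pos":[-0.0003,0,0],"yaw":0}])

```text
t: 16.0
tcp_pos: [0.5507, 0.0161, 0.0272]
eef_rot: [-0.008, -0.08, 0.997, -0.0]
ft_force: [-6.6, -2.0, 6.5]
opening: 0.0293
```

```bash
python3 - <<'E'
from h import *
st();robot.camera('wrist');st()
E
```

```text
t 16.0 TCPx,y in frame -0.0492 -0.0017 z 0.0272 push 6.79 lat -0.94 Fz 6.54 ang -0.0018 tau [-0.22  0.83 -0.15] op 0.0293
t 16.05 TCPx,y in frame -0.0492 -0.0017 z 0.0272 push 5.85 lat -0.44 Fz 5.58 ang -0.0018 tau [-0.27  0.84 -0.13] op 0.0291
```

Emit:
servo_tool(steps=[{"gripper":0.0,"delta_pos":[-0.0007,0,0],"yaw":0},{"gripper":0.0,"delta_pos":[-0.0007,0,0],"yaw":0}])

```text
t: 16.25
tcp_pos: [0.5507, 0.0161, 0.0272]
eef_rot: [-0.009, -0.08, 0.997, -0.001]
ft_force: [-10.8, -2.1, 9.9]
opening: 0.0294
```

```bash
python3 - <<'E'
from h import *
st();robot.camera('wrist');st()
E
```

```text
t 16.25 TCPx,y in frame -0.0492 -0.0017 z 0.0272 push 11.01 lat -0.36 Fz 9.87 ang -0.0018 tau [-0.35  1.52 -0.14] op 0.0294
t 16.3 TCPx,y in frame -0.0492 -0.0017 z 0.0272 push 10.27 lat -0.23 Fz 8.74 ang -0.0018 tau [-0.35  1.56 -0.1 ] op 0.0293
```

Emit:
servo_tool(steps=[{"gripper":0.0,"delta_pos":[-0.0013,0,-0.0003],"yaw":0},{"gripper":0.0,"delta_pos":[-0.0013,0,-0.0003],"yaw":0}])

```text
t: 16.5
tcp_pos: [0.5507, 0.0161, 0.0272]
eef_rot: [-0.01, -0.08, 0.997, -0.001]
ft_force: [-16.1, -2.8, 10.2]
opening: 0.0295
```

```bash
python3 - <<'E'
from h import *
st();robot.camera('wrist');st()
E
```

```text
t 16.5 TCPx,y in frame -0.0492 -0.0017 z 0.0272 push 16.3 lat -0.14 Fz 10.25 ang -0.0018 tau [-0.49  2.14 -0.16] op 0.0295
t 16.55 TCPx,y in frame -0.0492 -0.0017 z 0.0272 push 16.7 lat -1.45 Fz 10.14 ang -0.0018 tau [-0.5   2.13 -0.14] op 0.0295
```

Emit:
servo_tool(steps=[{"gripper":0.0,"delta_pos":[0,0,0],"yaw":0},{"gripper":0.05,"delta_pos":[0,0,0],"yaw":0},{"gripper":0.05,"delta_pos":[0,0,0],"yaw":0},{"gripper":0.05,"delta_pos":[0,0,0],"yaw":0},{"gripper":0.05,"delta_pos":[0,0,0],"yaw":0},{"gripper":0.05,"delta_pos":[0,0,0],"yaw":0}])

```text
t: 17.15
tcp_pos: [0.5507, 0.0161, 0.0272]
eef_rot: [-0.01, -0.08, 0.997, -0.001]
ft_force: [-0.5, -0.6, -0.6]
opening: 0.0499
```

Emit:
servo_tool(steps=[{"gripper":0.05,"delta_pos":[0,0,-0.01],"yaw":0},{"gripper":0.05,"delta_pos":[0,0,-0.03],"yaw":0},{"gripper":0.05,"delta_pos":[0.01,0,-0.06],"yaw":0},{"gripper":0.05,"delta_pos":[0.04,0,-0.1],"yaw":0},{"gripper":0.05,"delta_pos":[0.08,0,-0.14],"yaw":0},{"gripper":0.05,"delta_pos":[0.1,0,-0.17],"yaw":0},{"gripper":0.05,"delta_pos":[0.1,0,-0.17],"yaw":0}])

```text
t: 17.85
tcp_pos: [0.4551, 0.0003, 0.2055]
eef_rot: [-0.006, -0.08, 0.997, -0.001]
ft_force: [0.2, -0.3, 0.3]
opening: 0.0501
```

```bash
python3 - <<'E'
from h import *
st()
a=shot('scene','a13');b=shot('side','b13');w=shot('wrist','w13')
g=lambda i,x,y,w,h:cv2.resize(i['image'][y:y+h,x:x+w,::-1],(400,300),interpolation=cv2.INTER_CUBIC)
cv2.imwrite('pics/c13.png',np.vstack([np.hstack([g(a,220,160,120,90),g(b,180,160,120,90)]),np.hstack([g(w,0,0,512,384),g(w,150,180,200,150)])]))
E
```

```text
t 17.85 TCPx,y in frame -0.1462 -0.0018 z 0.2055 push -0.14 lat -0.3 Fz 0.26 ang -0.0021 tau [ 0.02 -0.03 -0.03] op 0.0501
```

View pics/c13.png

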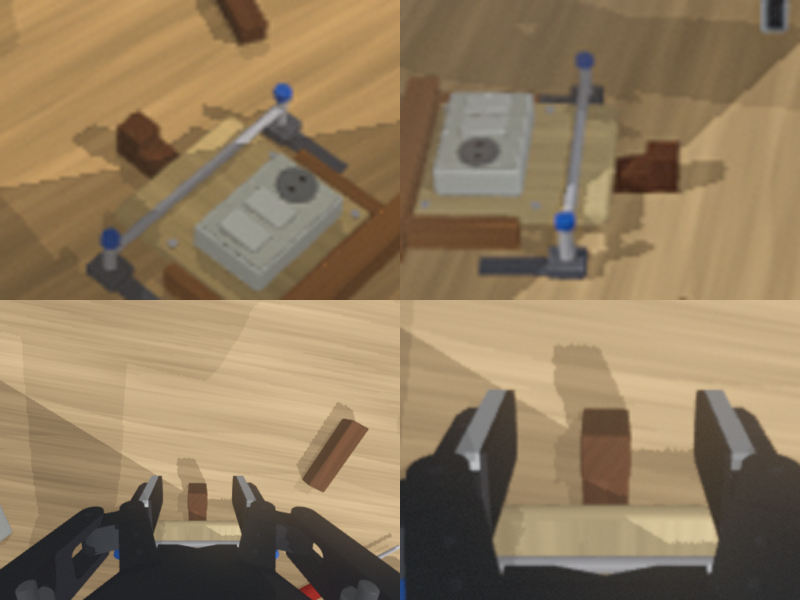

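```bash
python3 -c "
from h import *
print(robot.hand_in())"
```

```text
the job is handed in; nothing more can be done
None
```

I picked up the wedge, set it flat in front of the frame and slid it thin end first under the panel. I stopped with the thin end about 66 mm past the front edge, which by the ramp is about 8 mm of rise. I then let go, lifted the gripper clear and handed in at about 18 s; no verdict was reported.

**Last checks:**
- **Fit:** the wedge sits in line with the frame, about 2 mm off its middle. The pictures show it lying flat and still in place after release. The other things looked undisturbed in the parts of the pictures I checked.
- **Nip:** a second test push reached about 16 N and moved nothing. About 10 N of hand pressure was bearing down at the time, so table friction took some of that push. Allowing for it, I estimate about 6 to 7 N or more between wedge and panel.

**What went wrong:** I sent three 2 mm steps together, without stopping to check between them, just as the panel met the bar. The wrist force rose briefly to 36 N along the push, with 26 N pressing down. After allowing for table friction I put the peak force between wedge and panel at about 14 N, but I could not measure it directly. I therefore can't rule out that it briefly came near or passed the 20 N limit. The resistance also rose faster than the stated 1 to 5 N per mm, probably because the hand tilted slightly (about 0.015 rad).

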